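# Put the dispersing discs away on their spindle

### The arm

A 6-joint arm with a two-finger parallel gripper is mounted at the origin on a cart in front of the work surface, level with it; the furniture and walls round the work are solid. World frame = base frame: x ahead of the robot, y to its left, z up, the work surface at z = 0. Lengths are in m, angles in degrees, forces in N, time in s.
With the tool pointing down it reaches from about 0.275 to 0.85 m from the base axis. Payload 19 kg.
Tool frame: the origin (TCP) lies between the finger pads; the fingertips stand 17 mm ahead of it and the grasp point (between the pads) lies 2 mm behind it; z points along the fingers, x is the direction in which the jaws open and shut, and the axes are right-handed (so a half turn about z gives the same grasp; the last joint's range is limited). The gripper opens to 85 mm and grips with 20 to 120 N. Pads are 22 mm wide; open, the fingers measure 114 mm over their backs; the gripper's body (76 mm by 85 mm) begins 54 mm behind the grasp point. The pads swing forward as they close: fully open they stand 13 mm farther back than shut.
Start: joints at [-76.203, 8.623, 82.357, -0, 89.026, -7.678], TCP at [0.21, -0.535, 0.248] pointing down, gripper open.
Joint ranges: [-160.23, 160.23], [-39.13, 120.54], [6.94, 153.29], [-79.49, 259.48], [9.18, 160.14], [-161.06, 161.06]. Speed limits (degrees/s): [108.29, 108.29, 127.2, 172.46, 172.46, 172.46].

### API

Orientations are given as [roll, pitch, yaw] about the fixed x, y, z axes, in that order (R = Rz(yaw) Ry(pitch) Rx(roll)).
In Python, from plant import status, read_camera, camera_info, manip gives the robot as it stands. The module is installed in compiled form; this text tells all that it offers.
- The arm moves only by the tool servo_tool, never from a script. Its argument "plan" is a list of rows, each a list of 3 entries, a list of its own where there are three numbers: the shift along the tool's x, y, z in m, then the turn, a rotation vector about the tool's x, y, z in rad, then the opening, from 0 (shut) to 1 (fully open). In form: [[[dx, dy, dz], [wx, wy, wz], fingers], ...]. A call has 1 to 12 rows; each row is the pose to reach, as a shift and turn from the pose measured when the call began, along the tool's axes at that moment; what a row does not reach only later rows make up. A row lasts 1/8 s, in which the tool goes at most 62.5 mm and 10.7 degrees, less where a joint would pass 70% of its speed; a pose out of reach is approached as far as the arm can. A call with a gripper value outside its range is refused whole. The fingers move at their own pace and stop on an object; the grip force is fixed at half the most. Time passes only in rows, so rows that repeat a pose let the fingers close. It gives the time, the measured TCP pose, the force and the opening at its end, in the units of the state.
- status.get_state(): the state, without advancing time (a new reading comes with each control period).
- read_camera(name): name is "side" or "top"; returns (picture, depth): 384x512x3 uint8, blue, green, red; 384x512 float32, m along the optical axis (not along the pixel's ray), 0 where there is no reading.
- camera_info(name): a dict with "mtx" (3x3 intrinsics, pixels), "k1" (the pictures are not rectified: a ray, as slopes to the right and down, at radius r is drawn at 1 + k1 r^2 times it, then the intrinsics apply), "rvec" (rotation vector, rad) and "tvec" (3), from world to camera coordinates, as OpenCV has them. Camera axes: x right, y down, z forward; pixel columns grow to the right and rows downward; lengths in m; the calibration is good to about 2 mm. A picture is of the moment at which its call begins. camera_info takes no time and is no camera call.
- manip.job_done(): hands the job in, once; it reports no verdict.
The state is a dict: "clock": time; "joint_positions": joint angles; "dq": joint speeds; "tau": joint torques, N m; "eef_pos": TCP position; "tcp_rot": TCP orientation; "force": force on the tool from outside, world axes, zero at the start; "wrist_torque": the same for the moment, N m; "grip_width": finger opening in m.
Only numpy, scipy, OpenCV 4.12 (cv2) and the standard library are available. Lean on these libraries where they do the work, as an engineer would, in place of code of your own. Each camera call takes 0.05 s, during which the arm holds its last target. There are 200 camera calls.

### The job

Put the three steel dispersing discs away on the pin of the storage spindle, hubs up: the largest at the bottom, then the middle one, then the smallest, each resting fully down on the one below, and finish by setting the black knob over the end of the pin so that it rests on the smallest disc. Leave the white bottle, the beaker and the brown jar standing where they are.

Things in the scene. Friction and masses are not known exactly. Their poses are not given: they have to be found in the camera images.
- spindle_stand: Storage spindle, fixed: round grey base 72 mm across, 10 mm high, with an upright steel pin in its centre, 10 mm thick, its last 7 mm tapering to 4 mm; tip 74 mm above the worktop. Origin: centre of the base's underside, at worktop level, z up. A disc down on the base has its underside 10 mm above the origin, each next disc 18 mm higher, the knob on top 64 mm above the origin.
- disc_large: The largest toothed steel dispersing disc, 84 mm across, 120 g, lying flat, hub up. Origin: centre of underside, z up; round, any yaw. Heights from the underside: hub, a tube 26 mm across with a 15 mm through bore, from 0 to 18 mm; plate 3 to 6 mm; rim teeth 0.5 to 7.5 mm. The hub's top 10 mm stand free for a grasp from above.
- disc_medium: The middle-sized toothed steel dispersing disc, 64 mm across, 90 g, lying flat, hub up. Origin: centre of underside, z up; round, any yaw. Heights from the underside: hub, a tube 26 mm across with a 15 mm through bore, from 0 to 18 mm; plate 3 to 6 mm; rim teeth 0.5 to 7.5 mm. The hub's top 10 mm stand free for a grasp from above.
- disc_small: The smallest toothed steel dispersing disc, 46 mm across, 60 g, lying flat, hub up. Origin: centre of underside, z up; round, any yaw. Heights from the underside: hub, a tube 26 mm across with a 15 mm through bore, from 0 to 18 mm; plate 3 to 6 mm; rim teeth 0.5 to 7.5 mm. The hub's top 10 mm stand free for a grasp from above.
- knob: Black plastic retaining knob, 28 mm across the foot and 34 mm tall, standing upright; its grip, 24 mm across (26 over fine ribs), runs from 18 to 32 mm above its underside. A blind bore 15 mm wide and 14 mm deep opens in the underside (slips over the pin, no thread). Origin: centre of the underside, z up. About 40 g.
- disperser: Fixed surroundings, keep clear: tall dark-blue laboratory mixer. Two flat feet 46 mm high point to the robot (x 0.47 to 0.90, at y 0.02 to 0.09 and 0.49 to 0.56), its motor hangs between them, beyond x 0.53 and from 0.3 m up; clamp bars and a shaft lie below it beyond x 0.55. Origin: about the middle of its base, on the worktop.
- bottle: Bystander: low white bottle with a white cap, 71 mm across, 83 mm high, loose. Origin: centre of its underside, z up. Leave it standing.
- beaker: Bystander: clear beaker, 68 mm across, 72 mm high, loose. Origin: centre of its underside, z up. Leave it standing.
- jar: Bystander: small brown jar with a brown cap, 49 mm across, 76 mm high, loose. Origin: centre of its underside, z up. Leave it standing.
There are look-alikes about, which are no part of the job. Leave any pink or red look-alike of the disc_small alone.

How it is judged:
By the outcome, as a careful person would: the job done as asked, in the order asked, and still so for the second after the job is handed in, with the robot touching nothing.
It also fails if it takes over 112 s, if anything falls off the work surface, if the arm or the gripper's body presses on something with over 40 N, if the wrist force passes 120 N, or if a joint passes its speed limit or range.

## Working session

There is one attempt and no reset: what is moved stays moved. The work goes in short steps, Python scripts to look and compute and a tool call to move; the robot and the scene stay as the last step left them, time stands still between calls to the robot, and variables do not carry over. Pictures are saved under pics/ and viewed, about 12 in all and at most 16, crops included, and the job is handed in when it is done.

Besides the shell and the picture viewer there is one more tool, called after "Request:" as name(argument=value, ...), one argument or row to a line, values as JSON. servo_tool: Moves the arm, as the interface text tells. Its arguments: {"type":"object","properties":{"plan":{"type":"array"}},"required":["plan"]}

```bash
mkdir -p pics; cat > h.py <<'E'
import numpy as np, cv2
from plant import status, read_camera, camera_info, manip
def cam(n):
    c=camera_info(n); R=cv2.Rodrigues(np.array(c["rvec"],float))[0]; t=np.array(c["tvec"],float).ravel()
    return np.array(c["mtx"],float),c["k1"],R,t
def ray(n,px):
    K,k1,R,t=cam(n); d=np.array([k1,0,0,0],float)
    p=cv2.undistortPoints(np.array(px,float).reshape(-1,1,2),K,d).reshape(-1,2)
    return -R.T@t,(np.c_[p,np.ones(len(p))])@R
def plane(n,px,z):
    c,d=ray(n,px); return c+d*((z-c[2])/d[:,2])[:,None]
def proj(n,P):
    K,k1,R,t=cam(n)
    return cv2.projectPoints(np.array(P,float).reshape(-1,1,3),cv2.Rodrigues(R)[0],t,K,np.array([k1,0,0,0],float))[0].reshape(-1,2)
def cloud(n,D):
    h,w=D.shape; v,u=np.mgrid[:h,:w]; c,d=ray(n,np.c_[u.ravel(),v.ravel()])
    K,k1,R,t=cam(n)
    return (c+d*D.reshape(-1,1)).reshape(h,w,3)
E
python3 - <<'E'
from h import *
print(status.get_state())
for n in("side","top"):
    I,D=read_camera(n); cv2.imwrite(f"pics/{n}0.png",I); np.save(f"{n}0.npy",D)
    print(n,camera_info(n), -cam(n)[2].T@cam(n)[3], (D>0).mean())
E
```

```text
{'clock': 0.0, 'joint_positions': array([-7.62024124e+01,  8.65108977e+00,  8.23925183e+01,  4.21492993e-04,
        8.90273217e+01, -7.67801955e+00]), 'dq': array([-0.10456363, -0.0736729 ,  0.0290113 , -0.05765528,  0.02296417,
        0.02018046]), 'tau': array([ 1.90910658e-03, -7.13060904e+01, -5.70862806e+01, -1.84991509e-04,
        9.02852509e-03,  3.23869494e-05]), 'eef_pos': array([ 0.21043545, -0.53486339,  0.24767831]), 'tcp_rot': array([-1.79990106e+02,  7.02376005e-02, -6.85243942e+01]), 'force': array([ 0.48749477, -0.04403062, -0.70448955]), 'wrist_torque': array([ 0.01842968, -0.01771771,  0.01904478]), 'grip_width': 0.08563640343825464}
side {'mtx': array([[374.44366825,   0.        , 252.92865296],
       [  0.        , 374.44366825, 188.66908851],
       [  0.        ,   0.        ,   1.        ]]), 'k1': -0.01663590106214234, 'rvec': array([ 1.97328803, -0.09497252,  0.03533145]), 'tvec': array([-0.53292449,  0.03598035,  1.17499228])} [ 0.4516289  -1.10742442  0.48533746] 0.9959004720052084
top {'mtx': array([[483.18628829,   0.        , 248.98642181],
       [  0.        , 483.18628829, 183.7789375 ],
       [  0.        ,   0.        ,   1.        ]]), 'k1': 0.04328827817329765, 'rvec': array([ 2.19945967, -2.15974282,  0.06576272]), 'tvec': array([-0.04614873,  0.52885483,  1.27590663])} [ 0.43737102 -0.0517026   1.30988103] 0.9958750406901041
```

View pics/side0.png

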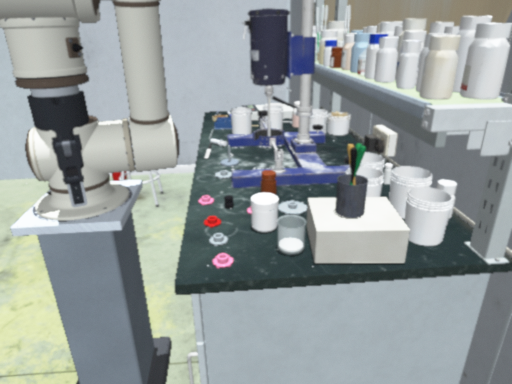

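View pics/top0.png

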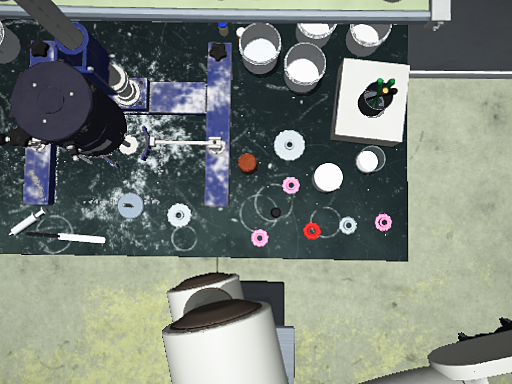

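The top view shows these candidates:
- Large disc: (289,145).
- Medium disc: (179,214).
- Small disc: steel at (348,225). Its look-alikes are red (312,231) and pink (291,185), (260,238) and (384,222).
- Knob: (275,212).
- Spindle: (130,205).
- Bystanders: jar (247,162), bottle (328,177), beaker (370,159).

By the description, I'll take the steel-coloured parts.

```bash
python3 - <<'E'
from h import *
I=cv2.imread("pics/top0.png"); D=np.load("top0.npy"); P=cloud("top",D); hsv=cv2.cvtColor(I,cv2.COLOR_BGR2HSV)
bg=P[...,2]
for nm,(u,v) in dict(large=(289,145),med=(179,214),small=(348,225),red=(312,231),knob=(275,212),spin=(130,205),jar=(247,162),bottle=(328,177),beaker=(370,159)).items():
    r=26; m=np.zeros(bg.shape,bool); m[v-r:v+r,u-r:u+r]=1
    mm=((bg>0.0025)&m).astype(np.uint8)
    n,l,s,c=cv2.connectedComponentsWithStats(mm)
    k=l[v,u] or 1+np.argmin(np.hypot(*(c[1:]-[u,v]).T))
    q=l==k; (cc,rad)=cv2.minEnclosingCircle(np.argwhere(q)[:,::-1].astype(np.float32))
    z=np.percentile(P[q][:,2],[5,50,95,100])
    print(nm,"area",s[k][4],"cen",c[k].round(1),"circ",np.round(cc,1),round(rad,1),"xy@5mm",plane("top",[cc],.005)[0][:2].round(4),"diam",round(2*rad/483*1.3,4),"z",z.round(4))
print("ground z",np.median(bg[240:255,300:400]))
c=[cv2.resize(I[v-32:v+32,u-32:u+32],(260,260),interpolation=cv2.INTER_CUBIC) for u,v in [(289,145),(179,214),(348,225),(275,212),(130,205),(247,162)]]
cv2.imwrite("pics/c0.png",np.vstack([np.hstack(c[:3]),np.hstack(c[3:])]))
E
```

```text
large area 863 cen [288.5 144.1] circ [289.6 140.2] 24.7 xy@5mm [ 0.6513 -0.1447] diam 0.133 z [0.0029 0.0068 0.016  1.3099]
med area 405 cen [178.4 214.6] circ [176.5 214.2] 14.9 xy@5mm [0.4448 0.1576] diam 0.08 z [0.003  0.0069 0.0193 1.3099]
small area 444 cen [349.3 224.6] circ [350.7 222.5] 24.4 xy@5mm [ 0.4313 -0.3108] diam 0.1312 z [0.0027 0.0056 0.0193 1.3099]
red area 321 cen [316.6 230. ] circ [319.5 231. ] 16.6 xy@5mm [ 0.407  -0.2277] diam 0.0895 z [0.0028 0.0063 0.0204 1.3099]
knob area 131 cen [275.4 209.8] circ [274.5 208. ] 11.9 xy@5mm [ 0.4664 -0.1063] diam 0.0642 z [0.003  0.028  0.0374 1.3099]
spin area 601 cen [130.  205.4] circ [130.3 207.4] 16.4 xy@5mm [0.4609 0.2828] diam 0.0884 z [0.0039 0.0095 0.0206 1.3099]
jar area 380 cen [246.9 163.6] circ [246.5 163.5] 17.7 xy@5mm [ 0.5857 -0.0286] diam 0.0952 z [0.0031 0.0743 0.0794 1.3099]
bottle area 925 cen [328.3 176.3] circ [329.8 174.6] 25.0 xy@5mm [ 0.5594 -0.2543] diam 0.1347 z [0.0031 0.0821 0.0871 1.3099]
beaker area 1559 cen [370.9 153. ] circ [369.5 153.5] 32.7 xy@5mm [ 0.6185 -0.3608] diam 0.1761 z [0.0031 0.03   0.088  1.3099]
ground z 0.0012567967876699893
```

View pics/c0.png

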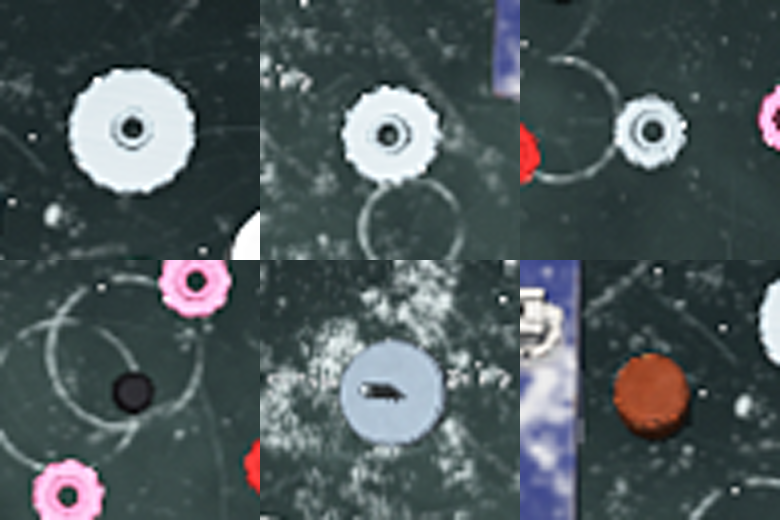

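Top row of the crop: the large, medium and small steel discs, all hub up. Bottom row: black knob, grey spindle base with its pin, brown jar. That confirms the choices, so next I measure exact centres in both views.

```bash
python3 - <<'E'
from h import *
I=cv2.imread("pics/top0.png"); hsv=cv2.cvtColor(I,cv2.COLOR_BGR2HSV).astype(int)
def meas(n,I,mask,u,v,r,z):
    m=np.zeros(mask.shape,np.uint8); m[v-r:v+r,u-r:u+r]=mask[v-r:v+r,u-r:u+r]
    m=cv2.morphologyEx(m,cv2.MORPH_OPEN,np.ones((3,3)))
    cs=cv2.findContours(m,cv2.RETR_EXTERNAL,cv2.CHAIN_APPROX_NONE)[0]
    c=max(cs,key=cv2.contourArea); e=cv2.fitEllipse(cv2.convexHull(c) if len(cv2.convexHull(c))>6 else c)
    return e,plane(n,[e[0]],z)[0][:2].round(4)
g=I.min(2)
for nm,u,v,r,z in [("large",289,145,24,.006),("med",179,214,18,.006),("small",348,225,14,.006),("spin",130,205,20,.010)]:
    e,p=meas("top",I,(g>135).astype(np.uint8),u,v,r,z); print(nm,np.round(e[0],2),np.round(e[1],1),p)
e,p=meas("top",I,((I.max(2)<48)&(np.ptp(I,axis=2)<14)).astype(np.uint8),275,212,10,.034); print("knob",np.round(e[0],2),np.round(e[1],1),p)
# bores
for nm,u,v in [("large",289,145),("med",179,214),("small",348,225)]:
    w=I[v-6:v+7,u-6:u+7].min(2).astype(float); w=np.clip(110-w,0,None); yy,xx=np.mgrid[v-6:v+7,u-6:u+7]
    c=[(w*xx).sum()/w.sum(),(w*yy).sum()/w.sum()]; print("bore",nm,np.round(c,2),plane("top",[c],.018)[0][:2].round(4))
# side
S=cv2.imread("pics/side0.png")
pts=dict(large=(.64,-.144,.006),med=(.445,.157,.006),small=(.428,-.307,.006),spin=(.461,.283,.01),knob=(.455,-.107,.034))
print({k:proj("side",[p])[0].round(1) for k,p in pts.items()})
x0,y0=180,100
cv2.imwrite("pics/s1.png",cv2.resize(S[y0:275,x0:330],None,fx=5,fy=3.4,interpolation=cv2.INTER_CUBIC))
gs=S.min(2)
for nm,u,v,r,z in [("small",219,239,12,.006),("large",292,208,16,.006),("med",222,174,10,.006)]:
    e,p=meas("side",S,(gs>110).astype(np.uint8),u,v,r,z); print("side",nm,np.round(e[0],2),np.round(e[1],1),p)
E
```

```text
large [288.9 144.6] [30.2 30.8] [ 0.6392 -0.1428]
med [178.63 214.94] [23.5 24.3] [0.443  0.1516]
small [347.3 224.9] [16.2 16.8] [ 0.4248 -0.3017]
spin [127.16 203.31] [25.2 32.9] [0.4717 0.2902]Traceback (most recent call last):
  File "<stdin>", line 12, in <module>
  File "<stdin>", line 7, in meas
ValueError: max() iterable argument is empty
```

```bash
python3 - <<'E'
from h import *
I=cv2.imread("pics/top0.png"); S=cv2.imread("pics/side0.png")
def meas(n,mask,u,v,r,z):
    m=np.zeros(mask.shape,np.uint8); m[v-r:v+r,u-r:u+r]=mask[v-r:v+r,u-r:u+r]
    cs=cv2.findContours(m,cv2.RETR_EXTERNAL,cv2.CHAIN_APPROX_NONE)[0]
    c=max(cs,key=cv2.contourArea); e=cv2.fitEllipse(cv2.convexHull(c))
    return np.round(e[0],2),np.round(e[1],1),plane(n,[e[0]],z)[0][:2].round(4)
A=I.astype(int); S2=S.astype(int)
print("base px",I[212,130],I[198,125],"knob",I[212,275],I[210,276],"table",I[212,262],I[225,275])
print("spin",meas("top",(A[...,0]-A[...,2]>25)&(A.min(2)>110),130,205,20,.010))
print("knob",meas("top",(A[...,1]-A[...,2]<6)&(A.max(2)<62),275,212,10,.032))
for nm,u,v in [("large",289,145),("med",179,214),("small",348,225)]:
    w=np.clip(110-A[v-5:v+6,u-5:u+6].min(2),0,None); yy,xx=np.mgrid[v-5:v+6,u-5:u+6]
    c=[(w*xx).sum()/w.sum(),(w*yy).sum()/w.sum()]; print("bore",nm,np.round(c,2),plane("top",[c],.012)[0][:2].round(4))
pts=dict(large=(.639,-.143,.006),med=(.443,.1516,.006),small=(.425,-.302,.006),spin=(.461,.283,.01),tip=(.461,.283,.074),knob=(.455,-.107,.034))
print({k:proj("side",[p])[0].round(1) for k,p in pts.items()},proj("top",[pts["tip"]]))
cv2.imwrite("pics/s1.png",cv2.resize(S[100:275,180:330],None,fx=5,fy=3.4,interpolation=cv2.INTER_CUBIC))
E
```

```text
base px [212 196 177] [209 192 173] knob [52 46 47] [53 48 48] table [79 78 62] [76 77 59]
spin (array([130.06, 205.22]), array([25.1, 26. ]), array([0.4667, 0.2822]))
knob (array([275.29, 212.15]), array([9.4, 9.9]), array([ 0.4549, -0.1075]))
bore large [289.13 144.18] [ 0.6394 -0.143 ]
bore med [177.97 214.69] [0.4436 0.1525]
bore small [348.21 225.03] [ 0.4246 -0.3029]
{'large': array([292.8, 207.3]), 'med': array([223.8, 174.4]), 'small': array([218.8, 240.1]), 'spin': array([228. , 161.2]), 'tip': array([227.2, 145.5]), 'knob': array([228.5, 196.7])} [[123.23950503 206.78519944]]
```

View pics/s1.png

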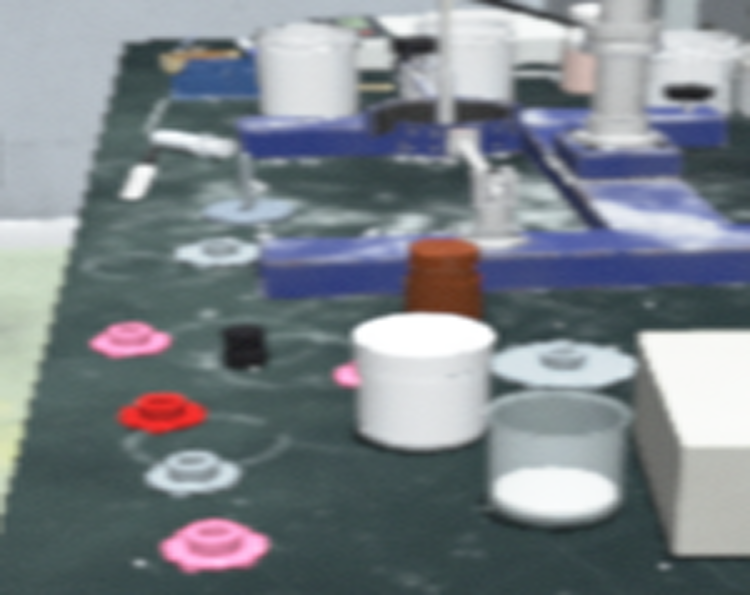

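Side crop: small disc (193,470), red (163,412), pink (213,543), (130,340) and one half hidden at (347,375), knob (245,346), large disc behind the beaker (563,362), medium disc (217,250), spindle with pin (248,190). This agrees with the top-view positions:

| Object | x (m) | y (m) |
|---|---|---|
| Large disc | .6393 | -.143 |
| Medium disc | .4433 | .152 |
| Small disc | .4247 | -.3025 |
| Knob | .455 | -.1075 |
| Spindle | .4667 | .2822 |

I'll work at yaw 0, so tool x = world x, tool y = -world y and tool z = -world z. The first move goes above the large disc.

Request:
servo_tool(
  plan=[
    [[-0.05,-0.13,0.0],[0,0,-0.18],0.6],
    [[-0.1,-0.26,0.02],[0,0,-0.36],0.6],
    [[-0.15,-0.39,0.04],[0,0,-0.54],0.6],
    [[-0.208,-0.5425,0.07],[0,0,-0.72],0.6],
    [[-0.208,-0.5425,0.088],[0,0,-0.9],0.6],
    [[-0.208,-0.5425,0.088],[0,0,-1.08],0.6],
    [[-0.208,-0.5425,0.088],[0,0,-1.196],0.6],
    [[-0.208,-0.5425,0.088],[0,0,-1.196],0.6],
    [[-0.208,-0.5425,0.088],[0,0,-1.196],0.6],
    [[-0.208,-0.5425,0.088],[0,0,-1.196],0.6],
    [[-0.208,-0.5425,0.088],[0,0,-1.196],0.6],
    [[-0.208,-0.5425,0.088],[0,0,-1.196],0.6],
  ],
)

```text
clock: 1.6
eef_pos: [0.6386, -0.1435, 0.1602]
tcp_rot: [-180.0, 0.0, -0.0]
force: [-0.3, 0.6, 0.3]
grip_width: 0.0508
```

Request:
servo_tool(
  plan=[
    [[0.0007,-0.0005,0.04],[0,0,0],0.6],
    [[0.0007,-0.0005,0.08],[0,0,0],0.6],
    [[0.0007,-0.0005,0.11],[0,0,0],0.6],
    [[0.0007,-0.0005,0.125],[0,0,0],0.6],
    [[0.0007,-0.0005,0.133],[0,0,0],0.6],
    [[0.0007,-0.0005,0.133],[0,0,0],0.6],
    [[0.0007,-0.0005,0.133],[0,0,0],0.2],
    [[0.0007,-0.0005,0.133],[0,0,0],0.1],
    [[0.0007,-0.0005,0.133],[0,0,0],0.1],
    [[0.0007,-0.0005,0.133],[0,0,0],0.1],
    [[0.0007,-0.0005,0.133],[0,0,0],0.1],
    [[0.0007,-0.0005,0.133],[0,0,0],0.1],
  ],
)

```text
clock: 3.1
eef_pos: [0.6397, -0.143, 0.0287]
tcp_rot: [-180.0, -0.1, -0.0]
force: [-3.6, -0.1, 8.6]
grip_width: 0.0223
```

```bash
python3 - <<'E'
from h import *
s=status.get_state(); print(s["grip_width"],s["force"],s["eef_pos"])
I,_=read_camera("side"); J,_=read_camera("top")
a=cv2.resize(I[140:240,220:340],(480,400),interpolation=cv2.INTER_CUBIC); b=cv2.resize(J[105:185,249:329],(320,320)); b=cv2.copyMakeBorder(b,0,80,0,0,0)
cv2.imwrite("pics/g1.png",np.hstack([a,b]))
s=status.get_state(); print(s["grip_width"],s["force"],s["eef_pos"])
E
```

```text
0.02234229634970767 [-3.57421818 -0.12388888  8.6223475 ] [ 0.63966093 -0.14303034  0.02867544]
0.022026567000580536 [-3.159512   -0.03348272  8.06210653] [ 0.63966329 -0.1430556   0.02865034]
```

View pics/g1.png

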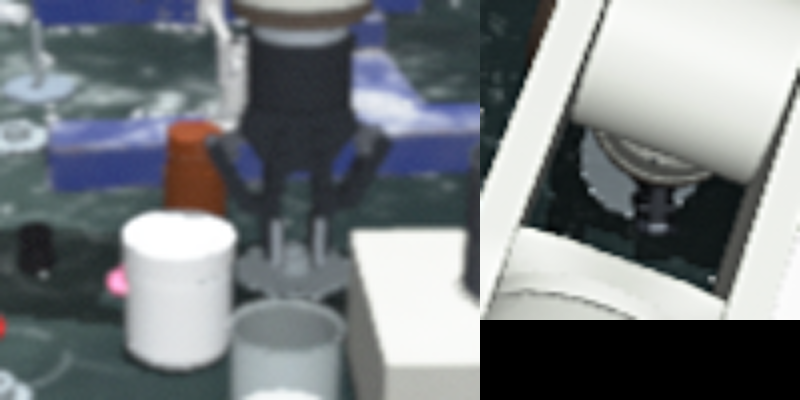

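Request:
servo_tool(
  plan=[
    [[0,0,0],[0,0,0],0.6],
    [[0,0,0],[0,0,0],0.6],
    [[0,0,-0.0035],[0,0,0],0.6],
    [[0,0,-0.0035],[0,0,0],0.6],
    [[0,0,-0.0035],[0,0,0],0.6],
  ],
)

```text
clock: 3.82
eef_pos: [0.6397, -0.143, 0.0322]
tcp_rot: [-180.0, -0.1, -0.0]
force: [-0.1, 0.2, 0.6]
grip_width: 0.0511
```

Request:
servo_tool(
  plan=[
    [[0,0,0],[0,0,0],0.4],
    [[0,0,0],[0,0,0],0.3],
    [[0,0,0],[0,0,0],0.2],
    [[0,0,0],[0,0,0],0.2],
    [[0,0,0],[0,0,0],0.2],
    [[0,0,0],[0,0,0],0.2],
    [[0,0,0],[0,0,0],0.2],
    [[0,0,0],[0,0,0],0.2],
    [[0,0,0],[0,0,0],0.2],
    [[0,0,0],[0,0,0],0.2],
  ],
)

```text
clock: 5.08
eef_pos: [0.6397, -0.143, 0.0325]
tcp_rot: [-180.0, -0.1, -0.0]
force: [-1.8, 0.8, 6.2]
grip_width: 0.0209
```

Request:
servo_tool(
  plan=[
    [[0,0,-0.01],[0,0,0],0.2],
    [[0,0,-0.02],[0,0,0],0.2],
    [[0,0,-0.04],[0,0,0],0.2],
    [[0,0,-0.07],[0,0,0],0.2],
    [[0,0,-0.1],[0,0,0],0.2],
    [[0,0,-0.13],[0,0,0],0.2],
    [[0,0,-0.13],[0,0,0],0.2],
  ],
)

```text
clock: 5.95
eef_pos: [0.6406, -0.1434, 0.1664]
tcp_rot: [179.9, -0.4, -0.0]
force: [0.1, 0.2, -1.2]
grip_width: 0.0205
```

```bash
python3 - <<'E'
from h import *
s=status.get_state(); print(s["grip_width"],s["force"],s["eef_pos"])
I,_=read_camera("side"); J,_=read_camera("top")
a=cv2.resize(I[100:240,210:350],(500,500),interpolation=cv2.INTER_CUBIC); b=cv2.resize(J[105:185,249:329],(300,300)); b=cv2.copyMakeBorder(b,0,200,0,0,0)
cv2.imwrite("pics/g2.png",np.hstack([a,b]))
E
```

```text
0.02048758986392509 [ 0.05801213  0.21972959 -1.24676993] [ 0.6405515  -0.1433691   0.16642019]
```

View pics/g2.png

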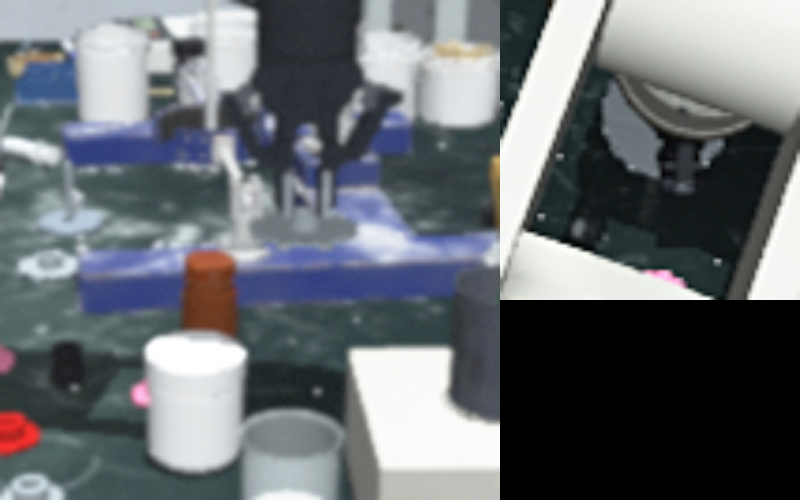

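The large disc is held level at about (305,225) in the left crop, and the force of -1.2 N matches 120 g. Next I carry it round the motor on the robot side to the pin.

Request:
servo_tool(
  plan=[
    [[-0.05,-0.01,0],[0,0,0],0.2],
    [[-0.1,-0.03,0],[0,0,0],0.2],
    [[-0.15,-0.06,0],[0,0,0],0.2],
    [[-0.18,-0.11,0],[0,0,0],0.2],
    [[-0.19,-0.16,0],[0,0,0],0.2],
    [[-0.19,-0.21,0.0],[0,0,0],0.2],
    [[-0.19,-0.26,0.01],[0,0,0],0.2],
    [[-0.19,-0.31,0.02],[0,0,0],0.2],
    [[-0.185,-0.36,0.03],[0,0,0],0.2],
    [[-0.18,-0.4,0.035],[0,0,0],0.2],
    [[-0.174,-0.4256,0.035],[0,0,0],0.2],
    [[-0.174,-0.4256,0.035],[0,0,0],0.2],
  ],
)

```text
clock: 7.55
eef_pos: [0.4652, 0.2838, 0.1264]
tcp_rot: [180.0, -0.0, 0.1]
force: [-0.3, -0.5, -1.7]
grip_width: 0.0207
```

```bash
python3 - <<'E'
from h import *
s=status.get_state(); print(s["grip_width"],s["force"],s["eef_pos"])
I,_=read_camera("side"); J,_=read_camera("top")
cv2.imwrite("pics/sp.png",I);cv2.imwrite("pics/tp.png",J)
a=cv2.resize(I[105:185,185:275],(450,400),interpolation=cv2.INTER_CUBIC); b=cv2.resize(J[165:245,90:160],(350,400))
cv2.imwrite("pics/g3.png",np.hstack([a,b]))
E
```

```text
0.020708689477364334 [-0.25749329 -0.48412526 -1.72340556] [0.46524518 0.28380979 0.12642111]
```

View pics/g3.png

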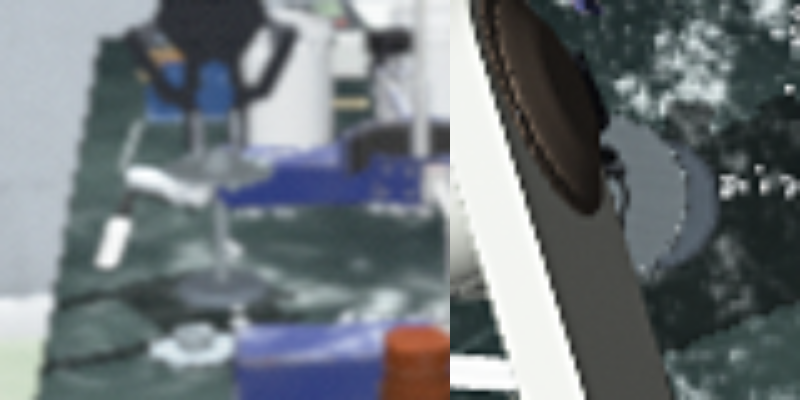

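Left crop: the disc is at (219,165), right above the pin at (219,200). I correct the residual xy and lower.

Request:
servo_tool(
  plan=[
    [[0.0015,0.0016,0],[0,0,0],0.2],
    [[0.0015,0.0016,0],[0,0,0],0.2],
    [[0.0015,0.0016,0.01],[0,0,0],0.2],
    [[0.0015,0.0016,0.016],[0,0,0],0.2],
    [[0.0015,0.0016,0.022],[0,0,0],0.2],
    [[0.0015,0.0016,0.028],[0,0,0],0.2],
    [[0.0015,0.0016,0.034],[0,0,0],0.2],
    [[0.0015,0.0016,0.034],[0,0,0],0.2],
  ],
)

```text
clock: 8.65
eef_pos: [0.4666, 0.2806, 0.0923]
tcp_rot: [179.9, 0.0, -0.0]
force: [-0.1, 0.7, -1.6]
grip_width: 0.0206
```

Request:
servo_tool(
  plan=[
    [[0,-0.0012,0.008],[0,0,0],0.2],
    [[0,-0.0012,0.016],[0,0,0],0.2],
    [[0,-0.0012,0.024],[0,0,0],0.2],
    [[0,-0.0012,0.032],[0,0,0],0.2],
    [[0,-0.0012,0.04],[0,0,0],0.2],
    [[0,-0.0012,0.045],[0,0,0],0.2],
    [[0,-0.0012,0.0475],[0,0,0],0.2],
    [[0,-0.0012,0.0475],[0,0,0],0.2],
  ],
)

```text
clock: 9.65
eef_pos: [0.4666, 0.2817, 0.0448]
tcp_rot: [179.9, 0.0, 0.0]
force: [0.3, -0.5, -1.2]
grip_width: 0.0203
```

Still free. I lower a little more until contact, then release.

Request:
servo_tool(
  plan=[
    [[0,0,0.001],[0,0,0],0.2],
    [[0,0,0.002],[0,0,0],0.2],
    [[0,0,0.003],[0,0,0],0.2],
    [[0,0,0.003],[0,0,0],0.2],
  ],
)

```text
clock: 10.15
eef_pos: [0.4667, 0.2818, 0.0424]
tcp_rot: [179.9, -0.0, 0.0]
force: [-4.4, -2.0, 8.8]
grip_width: 0.0204
```

Request:
servo_tool(
  plan=[
    [[0,0,0],[0,0,0],0.6],
    [[0,0,0],[0,0,0],0.6],
    [[0,0,0],[0,0,0],0.6],
    [[0,0,-0.02],[0,0,0],0.6],
    [[0,0,-0.05],[0,0,0],0.6],
    [[0,0,-0.08],[0,0,0],0.6],
    [[-0.012,0.04,-0.08],[0,0,0],0.6],
    [[-0.0234,0.09,-0.08],[0,0,0],0.6],
    [[-0.0234,0.1298,-0.08],[0,0,0],0.6],
    [[-0.0234,0.1298,-0.08],[0,0,0],0.6],
    [[-0.0234,0.1298,-0.08],[0,0,0],0.6],
    [[-0.0234,0.1298,-0.08],[0,0,0],0.6],
  ],
)

```text
clock: 11.65
eef_pos: [0.4433, 0.1528, 0.1225]
tcp_rot: [179.9, 0.0, 0.1]
force: [-0.9, -0.3, -0.3]
grip_width: 0.0511
```

```bash
python3 - <<'E'
from h import *
s=status.get_state(); print(s["grip_width"],s["force"],s["eef_pos"])
I,_=read_camera("side"); J,_=read_camera("top")
cv2.imwrite("pics/sp.png",I);cv2.imwrite("pics/tp.png",J)
a=cv2.resize(I[105:185,185:275],(450,400),interpolation=cv2.INTER_CUBIC); b=cv2.resize(J[165:245,90:160],(350,400))
cv2.imwrite("pics/g4.png",np.hstack([a,b]))
E
```

```text
0.05113361364005864 [-0.9067091  -0.2543065  -0.26775374] [0.44328419 0.15278558 0.1224989 ]
```

View pics/g4.png

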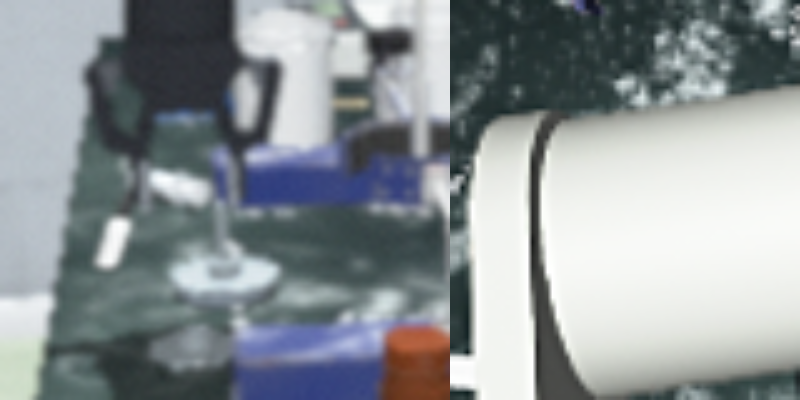

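The large disc is flat on the base, with its hub at (222,268) in the crop around the pin. Now I grasp the medium disc at TCP z .0325.

Request:
servo_tool(
  plan=[
    [[0,0.0006,0.03],[0,0,0],0.6],
    [[0,0.0006,0.06],[0,0,0],0.6],
    [[0,0.0006,0.08],[0,0,0],0.6],
    [[0,0.0006,0.09],[0,0,0],0.6],
    [[0,0.0006,0.09],[0,0,0],0.6],
    [[0,0.0006,0.09],[0,0,0],0.3],
    [[0,0.0006,0.09],[0,0,0],0.2],
    [[0,0.0006,0.09],[0,0,0],0.2],
    [[0,0.0006,0.09],[0,0,0],0.2],
    [[0,0.0006,0.09],[0,0,0],0.2],
    [[0,0.0006,0.09],[0,0,0],0.2],
    [[0,0.0006,0.09],[0,0,0],0.2],
  ],
)

```text
clock: 13.25
eef_pos: [0.4437, 0.1522, 0.0336]
tcp_rot: [180.0, -0.1, 0.1]
force: [-3.7, 0.2, 9.5]
grip_width: 0.0193
```

Request:
servo_tool(
  plan=[
    [[0,0,0],[0,0,0],0.2],
    [[0,0,-0.01],[0,0,0],0.2],
    [[0,0,-0.03],[0,0,0],0.2],
    [[0,0,-0.06],[0,0,0],0.2],
    [[0,0,-0.094],[0,0,0],0.2],
    [[0,0,-0.094],[0,0,0],0.2],
    [[0,0,-0.094],[0,0,0],0.2],
  ],
)

```text
clock: 14.12
eef_pos: [0.4434, 0.1522, 0.1275]
tcp_rot: [180.0, -0.1, 0.1]
force: [0.2, -1.2, -0.8]
grip_width: 0.0191
```

Request:
servo_tool(
  plan=[
    [[0.005,-0.03,0],[0,0,0],0.2],
    [[0.01,-0.07,0],[0,0,0],0.2],
    [[0.018,-0.11,0],[0,0,0],0.2],
    [[0.0233,-0.1298,0],[0,0,0],0.2],
    [[0.0233,-0.1298,0],[0,0,0],0.2],
    [[0.0233,-0.1298,0],[0,0,0],0.2],
    [[0.0233,-0.1298,0],[0,0,0],0.2],
    [[0.0233,-0.1298,0.015],[0,0,0],0.2],
    [[0.0233,-0.1298,0.025],[0,0,0],0.2],
    [[0.0233,-0.1298,0.033],[0,0,0],0.2],
    [[0.0233,-0.1298,0.036],[0,0,0],0.2],
    [[0.0233,-0.1298,0.036],[0,0,0],0.2],
  ],
)

```text
clock: 15.62
eef_pos: [0.4666, 0.282, 0.0913]
tcp_rot: [179.9, -0.1, 0.1]
force: [-0.4, -0.9, -0.6]
grip_width: 0.0191
```

Request:
servo_tool(
  plan=[
    [[0,0,0.008],[0,0,0],0.2],
    [[0,0,0.016],[0,0,0],0.2],
    [[0,0,0.023],[0,0,0],0.2],
    [[0,0,0.027],[0,0,0],0.2],
    [[0,0,0.029],[0,0,0],0.2],
    [[0,0,0.03],[0,0,0],0.2],
    [[0,0,0.03],[0,0,0],0.2],
  ],
)

```text
clock: 16.5
eef_pos: [0.4666, 0.2819, 0.0618]
tcp_rot: [179.9, -0.1, 0.1]
force: [-3.0, -2.5, 5.5]
grip_width: 0.0191
```

Request:
servo_tool(
  plan=[
    [[0,0,0],[0,0,0],0.6],
    [[0,0,0],[0,0,0],0.6],
    [[0,0,0],[0,0,0],0.6],
    [[0,0,-0.02],[0,0,0],0.6],
    [[0,0,-0.05],[0,0,0],0.6],
    [[0,0,-0.07],[0,0,0],0.6],
    [[-0.015,0.04,-0.07],[0,0,0],0.6],
    [[-0.03,0.09,-0.08],[0,0,0],0.6],
    [[-0.0419,0.14,-0.08],[0,0,0],0.6],
    [[-0.0419,0.19,-0.08],[0,0,0],0.6],
    [[-0.0419,0.25,-0.08],[0,0,0],0.6],
    [[-0.0419,0.3,-0.08],[0,0,0],0.6],
  ],
)

```text
clock: 18.0
eef_pos: [0.4247, -0.0199, 0.1423]
tcp_rot: [179.9, -0.1, 0.1]
force: [0.8, 0.3, -0.4]
grip_width: 0.0512
```

```bash
python3 - <<'E'
from h import *
s=status.get_state(); print(s["grip_width"],s["force"],s["eef_pos"])
I,_=read_camera("side"); J,_=read_camera("top")
a=cv2.resize(I[105:185,185:275],(450,400),interpolation=cv2.INTER_CUBIC); b=cv2.resize(J[165:245,90:160],(350,400))
cv2.imwrite("pics/g5.png",np.hstack([a,b]))
E
```

```text
0.051155733848335556 [ 0.80006854  0.34236111 -0.39367468] [ 0.42472588 -0.01994355  0.14230093]
```

View pics/g5.png

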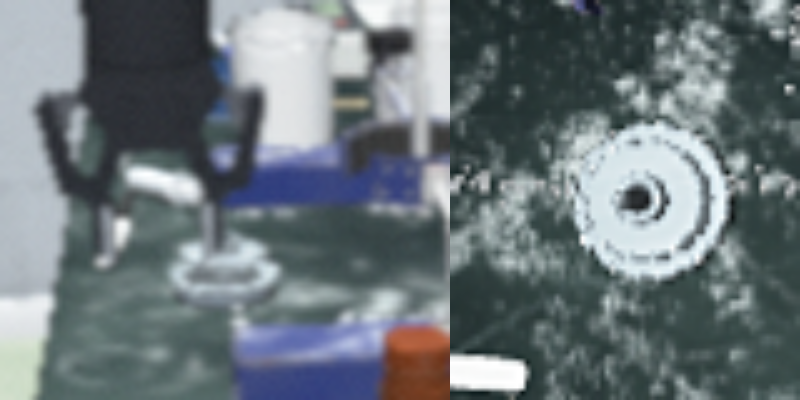

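Both discs are stacked flat, with the bore at (637,197) in the right crop. Next is the small steel disc.

Request:
servo_tool(
  plan=[
    [[0,0.06,0],[0,0,0],0.6],
    [[0,0.12,0],[0,0,0],0.6],
    [[0,0.18,0],[0,0,0],0.6],
    [[0,0.23,0],[0,0,0],0.6],
    [[0,0.265,0],[0,0,0],0.6],
    [[0,0.2826,0],[0,0,0],0.6],
    [[0,0.2826,0.03],[0,0,0],0.6],
    [[0,0.2826,0.06],[0,0,0],0.6],
    [[0,0.2826,0.08],[0,0,0],0.6],
    [[0,0.2826,0.08],[0,0,0],0.6],
    [[0,0.2826,0.08],[0,0,0],0.6],
  ],
)

```text
clock: 19.48
eef_pos: [0.4247, -0.3044, 0.0638]
tcp_rot: [179.8, -0.1, -0.1]
force: [-0.7, -0.5, -0.1]
grip_width: 0.0511
```

Request:
servo_tool(
  plan=[
    [[0,-0.0019,0],[0,0,0],0.6],
    [[0,-0.0019,0],[0,0,0],0.6],
    [[0,-0.0019,0],[0,0,0],0.6],
    [[0,-0.0019,0],[0,0,0],0.6],
  ],
)

```text
clock: 19.98
eef_pos: [0.4247, -0.3025, 0.0638]
tcp_rot: [179.8, -0.1, -0.1]
force: [0.5, 0.5, -0.4]
grip_width: 0.0512
```

Request:
servo_tool(
  plan=[
    [[0,0,0.015],[0,0,0],0.6],
    [[0,0,0.025],[0,0,0],0.6],
    [[0,0,0.031],[0,0,0],0.6],
    [[0,0,0.031],[0,0,0],0.6],
    [[0,0,0.031],[0,0,0],0.3],
    [[0,0,0.031],[0,0,0],0.2],
    [[0,0,0.031],[0,0,0],0.2],
    [[0,0,0.031],[0,0,0],0.2],
    [[0,0,0.031],[0,0,0],0.2],
    [[0,0,0.031],[0,0,0],0.2],
    [[0,0,0.031],[0,0,0],0.2],
    [[0,0,0.031],[0,0,0],0.2],
  ],
)

```text
clock: 21.48
eef_pos: [0.4249, -0.3028, 0.0335]
tcp_rot: [179.8, -0.2, -0.1]
force: [-3.7, 1.9, 6.5]
grip_width: 0.0197
```

Request:
servo_tool(
  plan=[
    [[0,0,0],[0,0,0],0.2],
    [[0,0,-0.01],[0,0,0],0.2],
    [[0,0,-0.03],[0,0,0],0.2],
    [[0,0,-0.06],[0,0,0],0.2],
    [[0,0,-0.1],[0,0,0],0.2],
    [[0,0,-0.11],[0,0,0],0.2],
    [[0,0,-0.11],[0,0,0],0.2],
    [[0,0,-0.11],[0,0,0],0.2],
  ],
)

```text
clock: 22.48
eef_pos: [0.4242, -0.3021, 0.1424]
tcp_rot: [179.9, -0.1, -0.1]
force: [0.2, -0.5, -0.3]
grip_width: 0.0195
```

Request:
servo_tool(
  plan=[
    [[0,-0.04,0],[0,0,0],0.2],
    [[0,-0.09,0],[0,0,0],0.2],
    [[0,-0.15,0],[0,0,0],0.2],
    [[0,-0.21,0],[0,0,0],0.2],
    [[0,-0.27,0],[0,0,0],0.2],
    [[0,-0.33,0],[0,0,0],0.2],
    [[0.01,-0.39,0],[0,0,0],0.2],
    [[0.02,-0.45,0],[0,0,0],0.2],
    [[0.03,-0.5,0],[0,0,0],0.2],
    [[0.04,-0.54,0],[0,0,0],0.2],
    [[0.0425,-0.55,0],[0,0,0],0.2],
    [[0.0425,-0.55,0],[0,0,0],0.2],
  ],
)

```text
clock: 23.98
eef_pos: [0.4677, 0.2477, 0.1403]
tcp_rot: [179.8, -0.0, -0.1]
force: [0.1, -0.5, 0.4]
grip_width: 0.0193
```

Request:
servo_tool(
  plan=[
    [[-0.001,-0.02,0],[0,0,0],0.2],
    [[-0.001,-0.0343,0.005],[0,0,0],0.2],
    [[-0.001,-0.0343,0.013],[0,0,0],0.2],
    [[-0.001,-0.0343,0.013],[0,0,0],0.2],
    [[-0.001,-0.0343,0.013],[0,0,0],0.2],
    [[-0.001,-0.0343,0.013],[0,0,0],0.2],
  ],
)

```text
clock: 24.72
eef_pos: [0.467, 0.2818, 0.1275]
tcp_rot: [179.8, -0.0, -0.1]
force: [0.1, -0.1, -1.0]
grip_width: 0.0192
```

```bash
python3 - <<'E'
from h import *
s=status.get_state(); print(s["grip_width"],s["force"],s["eef_pos"])
I,_=read_camera("side"); J,_=read_camera("top")
a=cv2.resize(I[105:185,185:275],(450,400),interpolation=cv2.INTER_CUBIC); b=cv2.resize(J[165:245,90:160],(350,400))
cv2.imwrite("pics/g6.png",np.hstack([a,b]))
E
```

```text
0.019202635847408712 [ 0.06435434 -0.14093531 -1.01636   ] [0.46696832 0.2817662  0.12745895]
```

View pics/g6.png

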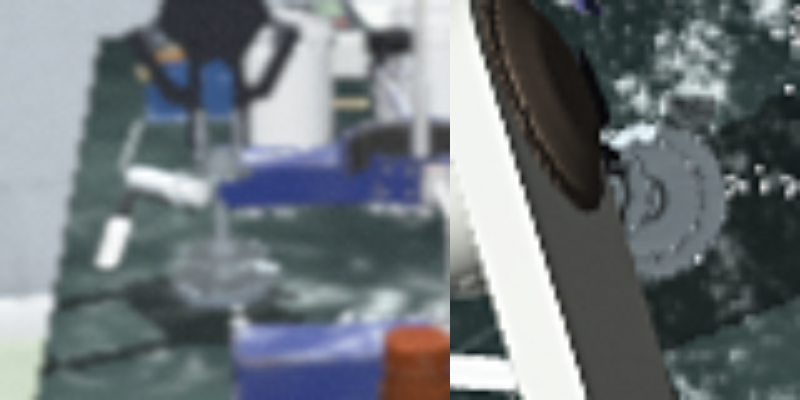

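The small disc at (220,165) is in line with the pin. I lower it.

Request:
servo_tool(
  plan=[
    [[-0.0003,0,0.01],[0,0,0],0.2],
    [[-0.0003,0,0.018],[0,0,0],0.2],
    [[-0.0003,0,0.024],[0,0,0],0.2],
    [[-0.0003,0,0.03],[0,0,0],0.2],
    [[-0.0003,0,0.036],[0,0,0],0.2],
    [[-0.0003,0,0.036],[0,0,0],0.2],
  ],
)

```text
clock: 25.58
eef_pos: [0.4665, 0.2817, 0.0909]
tcp_rot: [179.8, 0.0, -0.1]
force: [-0.8, -0.4, -1.1]
grip_width: 0.0195
```

Request:
servo_tool(
  plan=[
    [[0,0,0.005],[0,0,0],0.2],
    [[0,0,0.009],[0,0,0],0.2],
    [[0,0,0.011],[0,0,0],0.2],
    [[0,0,0.0125],[0,0,0],0.2],
    [[0,0,0.0125],[0,0,0],0.2],
  ],
)

```text
clock: 26.2
eef_pos: [0.4667, 0.2817, 0.0795]
tcp_rot: [179.8, -0.0, -0.1]
force: [-5.2, -3.0, 13.9]
grip_width: 0.0191
```

Request:
servo_tool(
  plan=[
    [[0,0,0],[0,0,0],0.6],
    [[0,0,0],[0,0,0],0.6],
    [[0,0,0],[0,0,0],0.6],
    [[0,0,-0.02],[0,0,0],0.6],
    [[0,0,-0.045],[0,0,0],0.6],
    [[-0.01,0.03,-0.055],[0,0,0],0.6],
    [[-0.0117,0.08,-0.055],[0,0,0],0.6],
    [[-0.0117,0.13,-0.055],[0,0,0],0.6],
    [[-0.0117,0.19,-0.055],[0,0,0],0.6],
    [[-0.0117,0.25,-0.055],[0,0,0],0.6],
    [[-0.0117,0.3,-0.055],[0,0,0],0.6],
    [[-0.0117,0.3,-0.055],[0,0,0],0.6],
  ],
)

```text
clock: 27.7
eef_pos: [0.4543, -0.0209, 0.1353]
tcp_rot: [179.8, -0.0, -0.4]
force: [0.2, 0.2, 0.5]
grip_width: 0.0513
```

```bash
python3 - <<'E'
from h import *
s=status.get_state(); print(s["grip_width"],s["force"],s["eef_pos"])
I,_=read_camera("side"); J,_=read_camera("top")
a=cv2.resize(I[105:185,185:275],(450,400),interpolation=cv2.INTER_CUBIC); b=cv2.resize(J[165:245,90:160],(350,400))
cv2.imwrite("pics/g7.png",np.hstack([a,b]))
E
```

```text
0.05134113101811188 [0.18806608 0.23045058 0.53841879] [ 0.45430561 -0.02091395  0.13533409]
```

View pics/g7.png

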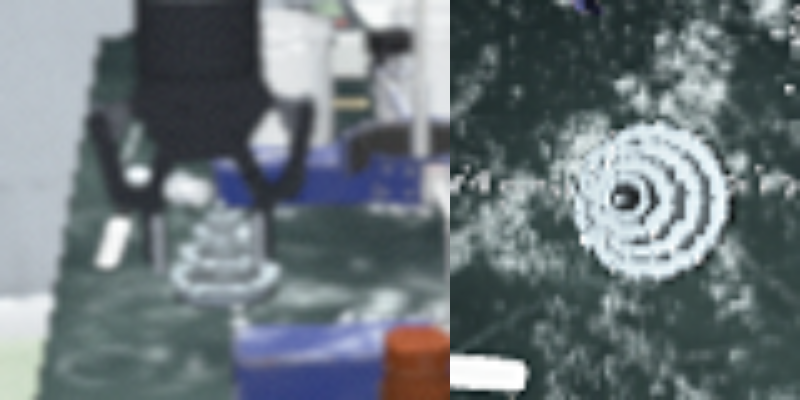

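All three discs are nested concentrically, with the pin tip at (625,197). Next is the knob.

Request:
servo_tool(
  plan=[
    [[0.0007,0.04,0],[0,0,0],0.6],
    [[0.0007,0.075,0],[0,0,0],0.6],
    [[0.0007,0.0866,0],[0,0,0],0.6],
    [[0.0007,0.0866,0.02],[0,0,0],0.6],
    [[0.0007,0.0866,0.045],[0,0,0],0.6],
    [[0.0007,0.0866,0.06],[0,0,0],0.6],
    [[0.0007,0.0866,0.06],[0,0,0],0.6],
    [[0.0007,0.0866,0.06],[0,0,0],0.6],
  ],
)

```text
clock: 28.8
eef_pos: [0.4553, -0.1049, 0.0763]
tcp_rot: [179.8, -0.1, -0.2]
force: [0.1, 0.2, 1.2]
grip_width: 0.0512
```

```bash
python3 - <<'E'
from h import *
s=status.get_state(); print(s["grip_width"],s["force"],s["eef_pos"])
I,_=read_camera("side")
cv2.imwrite("pics/g8.png",cv2.resize(I[150:230,190:280],(675,600),interpolation=cv2.INTER_CUBIC))
E
```

```text
0.05121068294645432 [0.12005844 0.24730014 1.18511566] [ 0.45525014 -0.10486121  0.07626032]
```

View pics/g8.png

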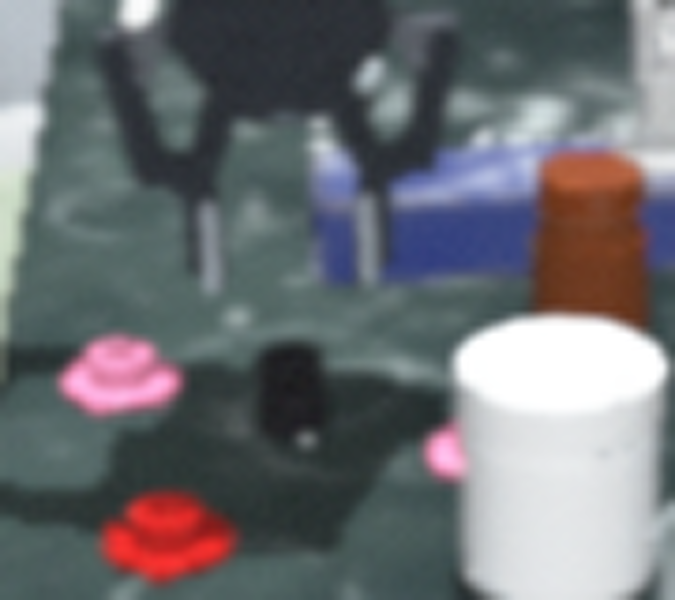

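The knob at (290,390) stands midway between the fingers at (208,240) and (370,235). I descend and grip.

Request:
servo_tool(
  plan=[
    [[0,0.0026,0.0],[0,0,0],0.6],
    [[0,0.0026,0.0],[0,0,0],0.6],
    [[0,0.0026,0.02],[0,0,0],0.6],
    [[0,0.0026,0.034],[0,0,0],0.6],
    [[0,0.0026,0.039],[0,0,0],0.6],
    [[0,0.0026,0.039],[0,0,0],0.6],
    [[0,0.0026,0.039],[0,0,0],0.3],
    [[0,0.0026,0.039],[0,0,0],0.2],
    [[0,0.0026,0.039],[0,0,0],0.2],
    [[0,0.0026,0.039],[0,0,0],0.2],
    [[0,0.0026,0.039],[0,0,0],0.2],
    [[0,0.0026,0.039],[0,0,0],0.2],
  ],
)

```text
clock: 30.35
eef_pos: [0.4557, -0.1078, 0.0381]
tcp_rot: [179.8, -0.2, -0.2]
force: [-2.1, 0.7, 7.8]
grip_width: 0.0206
```

Request:
servo_tool(
  plan=[
    [[0,0,0],[0,0,0],0.2],
    [[0,0,0],[0,0,0],0.2],
    [[0,0,-0.01],[0,0,0],0.2],
    [[0,0,-0.03],[0,0,0],0.2],
    [[0,0,-0.06],[0,0,0],0.2],
    [[0,0,-0.1],[0,0,0],0.2],
    [[0,0,-0.1],[0,0,0],0.2],
    [[0,0,-0.1],[0,0,0],0.2],
  ],
)

```text
clock: 31.35
eef_pos: [0.4552, -0.1074, 0.138]
tcp_rot: [179.8, -0.2, -0.2]
force: [-0.2, -0.6, -1.5]
grip_width: 0.0208
```

Request:
servo_tool(
  plan=[
    [[0,-0.05,0],[0,0,0],0.2],
    [[0,-0.1,0],[0,0,0],0.2],
    [[0,-0.16,0],[0,0,0],0.2],
    [[0,-0.22,0],[0,0,0],0.2],
    [[0,-0.28,0],[0,0,0],0.2],
    [[0.005,-0.33,0],[0,0,0],0.2],
    [[0.01,-0.37,0],[0,0,0],0.2],
    [[0.0115,-0.3892,0],[0,0,0],0.2],
    [[0.0115,-0.3892,0],[0,0,0],0.2],
    [[0.0115,-0.3892,0],[0,0,0],0.2],
    [[0.0115,-0.3892,0],[0,0,0],0.2],
    [[0.0115,-0.3892,0],[0,0,0],0.2],
  ],
)

```text
clock: 32.85
eef_pos: [0.468, 0.2811, 0.1368]
tcp_rot: [179.8, -0.2, -0.2]
force: [0.2, -0.8, -0.4]
grip_width: 0.0209
```

```bash
python3 - <<'E'
from h import *
s=status.get_state(); print(s["grip_width"],s["force"],s["eef_pos"])
I,_=read_camera("side"); J,_=read_camera("top")
a=cv2.resize(I[105:185,185:275],(450,400),interpolation=cv2.INTER_CUBIC); b=cv2.resize(J[165:245,90:160],(350,400))
cv2.imwrite("pics/g9.png",np.hstack([a,b]))
E
```

```text
0.020902779934850513 [ 0.18196119 -0.76627455 -0.40065702] [0.46800542 0.28110663 0.13681803]
```

View pics/g9.png

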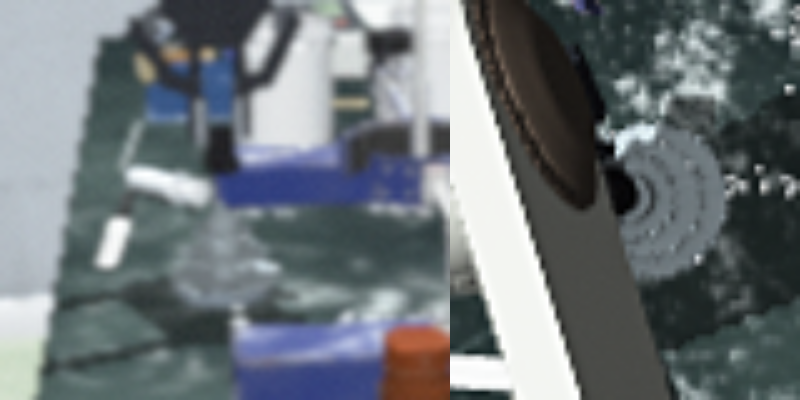

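The knob at (221,155) is right above the pin. I fine-correct and lower.

Request:
servo_tool(
  plan=[
    [[-0.0013,-0.0007,0],[0,0,0],0.2],
    [[-0.0013,-0.0007,0],[0,0,0],0.2],
    [[-0.0013,-0.0007,0.01],[0,0,0],0.2],
    [[-0.0013,-0.0007,0.018],[0,0,0],0.2],
    [[-0.0013,-0.0007,0.024],[0,0,0],0.2],
    [[-0.0013,-0.0007,0.029],[0,0,0],0.2],
    [[-0.0013,-0.0007,0.032],[0,0,0],0.2],
    [[-0.0013,-0.0007,0.032],[0,0,0],0.2],
  ],
)

```text
clock: 33.95
eef_pos: [0.4667, 0.282, 0.1047]
tcp_rot: [179.8, -0.2, -0.2]
force: [-0.9, -0.4, -0.2]
grip_width: 0.021
```

Request:
servo_tool(
  plan=[
    [[0,0,0.001],[0,0,0],0.2],
    [[0,0,0.002],[0,0,0],0.2],
    [[0,0,0.003],[0,0,0],0.2],
    [[0,0,0.003],[0,0,0],0.2],
  ],
)

```text
clock: 34.45
eef_pos: [0.4669, 0.2821, 0.1021]
tcp_rot: [179.8, -0.2, -0.2]
force: [-1.1, -1.2, 4.2]
grip_width: 0.0209
```

Contact at .102, as expected. I release, lift and move clear.

Request:
servo_tool(
  plan=[
    [[0,0,0],[0,0,0],0.6],
    [[0,0,0],[0,0,0],0.6],
    [[0,0,0],[0,0,0],0.6],
    [[0,0,-0.015],[0,0,0],0.6],
    [[0,0,-0.035],[0,0,0],0.6],
    [[0,0,-0.045],[0,0,0],0.6],
    [[-0.03,0.04,-0.045],[0,0,0],0.6],
    [[-0.06,0.1,-0.045],[0,0,0],0.6],
    [[-0.06,0.16,-0.055],[0,0,0],0.6],
    [[-0.06,0.22,-0.065],[0,0,0],0.6],
    [[-0.06,0.28,-0.075],[0,0,0],0.6],
    [[-0.06,0.28,-0.075],[0,0,0],0.6],
  ],
)

```text
clock: 35.95
eef_pos: [0.4058, -0.0012, 0.1789]
tcp_rot: [179.8, -0.3, -0.6]
force: [-0.2, -0.1, 0.5]
grip_width: 0.0512
```

```bash
python3 - <<'E'
from h import *
s=status.get_state(); print(s["grip_width"],s["force"],s["eef_pos"])
I,_=read_camera("side"); J,D=read_camera("top"); P=cloud("top",D)
print("max z at knob",P[195:215,113:135,2].max())
a=cv2.resize(I[100:260,185:345],(400,400),interpolation=cv2.INTER_CUBIC); b=cv2.resize(J[165:245,90:160],(350,400)); 
c=cv2.resize(I[120:180,205:255],(333,400),interpolation=cv2.INTER_CUBIC)
cv2.imwrite("pics/g10.png",np.hstack([cv2.resize(a,(400,400)),c]));cv2.imwrite("pics/g11.png",np.hstack([b,cv2.resize(J[100:260,220:400],(450,400))]))
E
```

```text
0.051170178367442934 [-0.23388201 -0.05958433  0.51838859] [ 0.4058443  -0.00121176  0.17892615]
max z at knob 1.3098810267536463
```

View pics/g10.png

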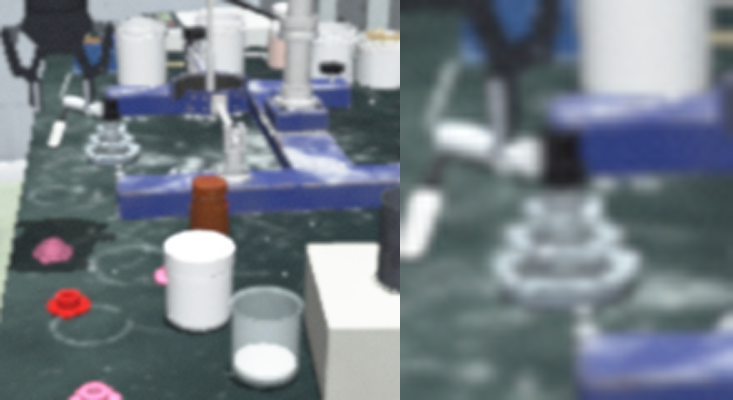

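View pics/g11.png

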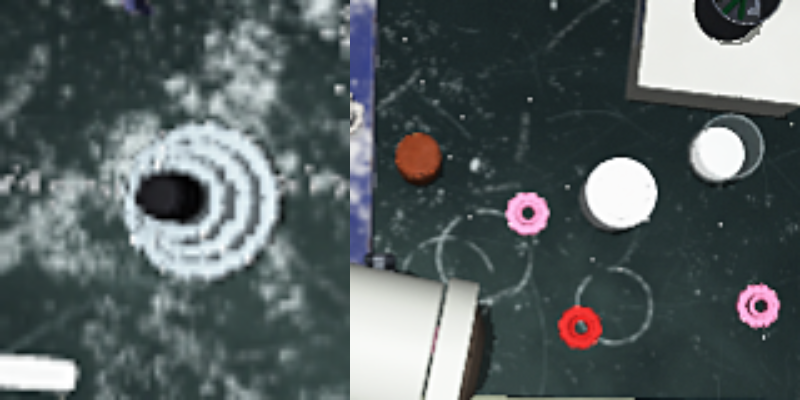

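The side crop shows the knob at (563,158) upright on the stack of three discs. In the top crop the discs are concentric under the knob at (170,195), the bystanders are still standing, and the robot touches nothing. I'm handing in.

```bash
python3 -c "
from h import *
print(manip.job_done())"
```

```text
the job is handed in; nothing more can be done
None
```

The three steel discs are on the spindle pin, hubs up: large at the bottom, then medium, then small. The black knob sits over the pin end on the smallest disc. I handed the job in at about 36 s of the 112 s allowed.

- **Seating:** each part touched down within about 1 mm of the expected height. The last side and top pictures show a straight, concentric stack with the knob upright. The gripper was well clear, and the tool force was near zero.
- **Bystanders:** the bottle, beaker and jar are still standing in the final pictures. I judged that by eye and did not re-measure their positions. The red and pink look-alikes were left alone.
- **Regrasp:** my first grasp of the large disc was too low and pressed on it with about 9 N, so I opened, raised 3.5 mm and gripped again.
- **Checks that disagreed or failed:** the gripper read about 20 mm on the 26 mm hubs and the 24–26 mm knob grip, though every part was held securely. The final depth reading of the knob's height was unusable because it picked up empty pixels, so the knob's seating rests on the contact height and the pictures.

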